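# Slide the chip cartridge along the rail into the reader's corner pocket

### The arm

A 7-joint arm with a two-finger parallel gripper is mounted at the origin on the work surface. World frame = base frame: x ahead of the robot, y to its left, z up, the work surface at z = 0. Lengths are in m, angles in rad, forces in N, time in s.
With the tool pointing down it reaches from about 0.4 to 0.9 m from the base axis. Payload 5.5 kg.
Tool frame: the origin (TCP) lies on the mounting face of the last link; the fingertips stand manip.finger_overhang ahead of it and the grasp point (between the pads) lies 155 mm ahead of it (manip.finger_overhang is the distance from the TCP to the fingertips, in m); z points along the fingers, x is the direction in which the jaws open and shut, and the axes are right-handed (so a half turn about z gives the same grasp; the last joint's range is limited). The gripper opens to 85 mm and grips with 20 to 120 N. Pads are 22 mm wide; open, the fingers measure 114 mm over their backs; the gripper's body (76 mm by 85 mm) begins 54 mm behind the grasp point. The pads swing forward as they close: fully open they stand 13 mm farther back than shut.
Start: joints at [1.413, 0.501, -0.427, 1.55, 0.221, 1.138, -0.21], TCP at [0.266, -0.593, 0.405] pointing down, gripper open.
Joint ranges: [-2.88, 2.88], [-0.31, 2.03], [-1.54, 1.56], [0.2, 2.42], [-1.41, 4.55], [0.19, 2.02], [-2.57, 2.57]. Speed limits (rad/s): [2.57, 2.57, 3.14, 3.14, 3.14, 3.14, 3.14].

### API

Orientations are given as a unit quaternion [x, y, z, w].
In Python, from plant import manip, eyes, order gives the robot as it stands. The module is installed in compiled form; this text tells all that it offers.
- The arm moves only by the tool send_rows, never from a script. Its argument "increments" is a list of rows, each an object with "delta_pos": the shift along the tool's x, y, z in cm, a list of three; "yaw": the turn about the tool's z in degrees. In form: [{"delta_pos": [x, y, z], "yaw": yaw}, ...]. A call has 1 to 12 rows; each row shifts and turns the commanded pose from where the row before left it, along the tool's axes as they then stand; what a row does not reach is not made up. A row lasts 1/12 s, in which the tool goes at most 41.7 mm and 7.16 degrees, less where a joint would pass 70% of its speed; a pose out of reach is approached as far as the arm can. A call with a gripper value outside its range is refused whole. "claw" is the closure, from 0 (fully open) to 1 (shut), set as the call begins (left out, the last holds). The fingers move at their own pace and stop on an object; the grip force is fixed at half the most. Time passes only in rows, so rows that do not move let the fingers close. It gives the time, the measured TCP pose, the force and the opening at its end, in the units of the state.
- manip.get_obs(): the state, without advancing time (a new reading comes with each control period).
- eyes.read_camera(name): name is "side" or "top" or "wrist"; returns (picture, depth): 400x640x3 uint8, red, green, blue; 400x640 float32, m along the optical axis (not along the pixel's ray), 0 where there is no reading.
- eyes.camera_info(name): a dict with "intrinsics" (3x3 intrinsics, pixels), "R" (3x3) and "t" (3): a world point X has camera coordinates R X + t. Camera axes: x right, y down, z forward; pixel columns grow to the right and rows downward; lengths in m; the calibration is good to about 2 mm. A picture is of the moment at which its call begins: read the wrist's pose just before it. camera_info takes no time and is no camera call; for the wrist camera it gives the pose at the moment of the call.
- order.hand_in(): hands the job in, once; it reports no verdict.
The state is a dict: "time": time; "q": joint angles; "qvel": joint speeds; "tau": joint torques, N m; "ee_pos": TCP position; "orientation": TCP orientation; "wrist_force": force on the tool from outside, world axes, zero at the start; "torque": the same for the moment, N m; "width": opening from 0.0 (shut) to 1.0 (fully open).
Only numpy, scipy, OpenCV 4.12 (cv2) and the standard library are available. Lean on these libraries where they do the work, as an engineer would, in place of code of your own. Each camera call takes 0.05 s, during which the arm holds its last target.

### The job

Load the orange chip cartridge into the reader: with a fingertip, push it flat against the dark rail at the back of the loading stage, then keep it against the rail and slide it along to the reader until it is fully home in the corner pocket, touching both rail and end stop. Never pick it up or let it leave the deck; leave the two vials, the vial rack and the solvent bottle undisturbed, and finish with the hand clear.

Things in the scene. Friction and masses are not known exactly. Their poses are not given: they have to be found in the camera images.
- stage: Fixed chip reader with loading stage. Origin on the bench under the middle of the loading area; x points across the deck to the rail (roughly away from the robot), y along the rail to the end stop, z up. The aluminium deck's flat top is 30 mm above the bench, x = -80 to +74, y = -150 to +186 mm. The black and white reader body stands at x = -108 to +88, y = +182 to +336 mm, 104 mm high
- stage_corner (a point): Corner of the pocket at deck height (x 60, y 170, z 30 mm in the stage's frame, same axes), where the guiding faces of rail and end stop meet at right angles; the deck lies at negative x and y from here. Cartridge fully home: its origin at x = -27, y = -43, z = 0 mm from here, axes parallel to the stage's
- rail_mid (a point): Middle of the dark steel rail's guiding face, at deck height; stage axes. The face is straight and upright and looks to -x; the rail is 14 mm wide, 14 mm high and 320 mm long along y, ending at the corner. The dark end stop there is 14 mm thick, 14 mm high and looks to -y
- keeper_face (a point): Middle of the inner face of the dark keeper, at deck height, opposite the rail; stage axes. The keeper is 12 mm high and bounds the last 34 mm before the end stop; its face is 57 mm from the rail face, so the pocket is 57 mm wide. A lead-in flares outwards over the 20 mm before it. A flush round green read window lies in the pocket
- cartridge: Loose flat orange chip cartridge, 54 (its x) x 86 (its y) x 12 mm, about 45 g, on the deck. Origin: centre of its underside, z up; +y is the leading end with a glass chip and four white ports (1.5 mm proud). Starts 140 to 220 mm short of home, its centre 25 to 60 mm from its place at the rail, up to 0.4 rad askew, leading end towards the reader. Slides easily when pushed
- cartridge_recess (a point): Centre of the floor of the cartridge's square thumb recess (in its trailing half, open above, 44 x 44 mm inside, 8 mm deep): 16 mm behind the cartridge's origin (-y) and 4 mm above its underside; cartridge axes. Its rim is 5 mm thick on the long sides and trailing end; the thick leading half closes it in front. Takes a fingertip
- deck_vial: Loose small amber vial with blue cap, 12 mm across and 33 mm tall, standing on the deck at the reader's end, on the robot's side of the keeper; origin at the centre of its underside. Leave it alone
- bench_vial: Loose small amber vial with white cap, 12 mm across and 33 mm tall, standing on the bench between the robot and the deck; origin at the centre of its underside. Leave it alone
- vial_rack: Loose blue vial rack 110 (its x) x 74 x 46 mm high with its vials, on the bench beyond the deck's free end; origin at the centre of its underside. Leave it alone
- solvent_bottle: Loose amber bottle with white cap, 56 mm across and 120 mm tall, on the bench behind the rail towards the deck's free end; origin at the centre of its underside. Leave it alone
Mind the look-alikes: they are no part of the job. There is more than one size of the cartridge; the one meant has the size given above.

How it is judged:
By the outcome, as a careful person would: the job done as asked, in the order asked, and still so for the second after the job is handed in, with the robot touching nothing.
It also fails if it takes over 45 s, if anything falls off the work surface, if the arm or the gripper's body presses on something with over 40 N, if the wrist force passes 120 N, or if a joint passes its speed limit or range.

## Working session

There is one attempt and no reset: what is moved stays moved. The work goes in short steps, Python scripts to look and compute and a tool call to move; the robot and the scene stay as the last step left them, time stands still between calls to the robot, and variables do not carry over. Pictures are saved under pics/ and viewed, and the job is handed in when it is done.

Besides the shell and the picture viewer there is one more tool, called after "Request:" by a JSON object that holds its "name" and its "arguments". send_rows: Moves the arm, as the interface text tells. Its arguments: {"type":"object","properties":{"increments":{"type":"array"},"claw":{"type":"number"}},"required":["increments"]}

```bash
mkdir -p pics
python3 - <<'E'
from plant import manip, eyes, order
import cv2,numpy as np
s=manip.get_obs(); print({k:np.round(v,3) for k,v in s.items()}, manip.finger_overhang)
for n in ("side","top"):
    p,d=eyes.read_camera(n); cv2.imwrite(f"pics/{n}0.png",p[:,:,::-1]); np.savez(f"{n}0.npz",p=p,d=d)
    c=eyes.camera_info(n); print(n,c)
E
```

```text
{'time': np.float64(0.0), 'q': array([ 1.413,  0.502, -0.427,  1.551,  0.221,  1.138, -0.21 ]), 'qvel': array([-0.001, -0.   , -0.002, -0.   ,  0.001,  0.   , -0.001]), 'tau': array([ 1.0000e-03, -5.6951e+01, -5.8160e+00, -2.8094e+01,  1.1000e-02,
        1.2000e-02,  0.0000e+00]), 'ee_pos': array([ 0.265, -0.593,  0.404]), 'orientation': array([ 0.839, -0.544, -0.001, -0.001]), 'wrist_force': array([-0.001,  0.158,  0.297]), 'torque': array([-0.051, -0.008,  0.028]), 'width': np.float64(1.002)} 0.1734
side {'intrinsics': array([[451.76960083,   0.        , 324.66480925],
       [  0.        , 451.76960083, 200.89919819],
       [  0.        ,   0.        ,   1.        ]]), 'R': array([[-0.81807936, -0.57502141,  0.00982522],
       [-0.36588118,  0.50720404, -0.78030444],
       [ 0.44370837, -0.64194583, -0.62532267]]), 't': array([0.45078772, 0.28659267, 0.59809243])}
top {'intrinsics': array([[392.66761148,   0.        , 325.68703683],
       [  0.        , 392.66761148, 198.22128157],
       [  0.        ,   0.        ,   1.        ]]), 'R': array([[-0.02113097, -0.99974625, -0.0078051 ],
       [-0.99390011,  0.02185133, -0.10809761],
       [ 0.10824073,  0.00547328, -0.99410965]]), 't': array([-0.02782879,  0.57302258,  0.73849888])}
```

View pics/top0.png

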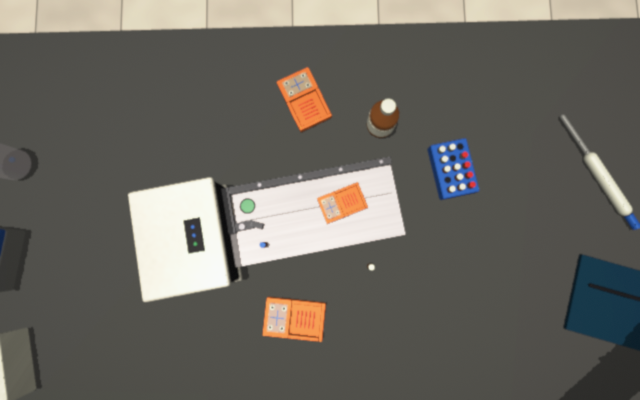

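View pics/side0.png

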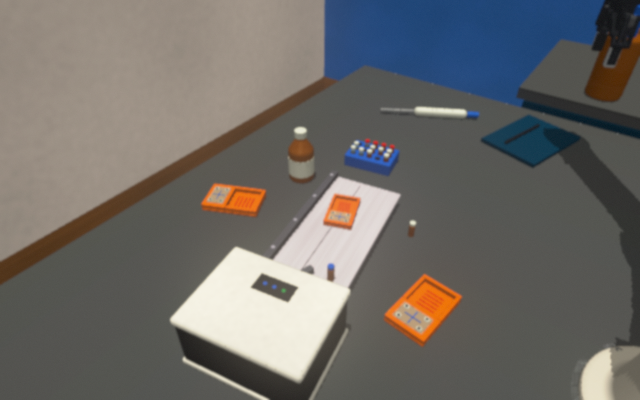

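The side view shows the deck, with one orange cartridge on it at (342,211), the vials at (331,270) and (412,227), the bottle at (301,157) and the rack at (372,155).

In the top view there are three orange cartridges: (342,203) on the deck, and (304,98) and (295,320) on the bench. I'll measure all three and confirm with a crop.

```bash
cat > h.py <<'E'
import numpy as np,cv2
from plant import manip, eyes, order
def ray(n,uv,z,c=None):
    c=c or eyes.camera_info(n); K,R,t=c["intrinsics"],c["R"],c["t"]
    uv=np.atleast_2d(np.asarray(uv,float)); d=np.c_[uv,np.ones(len(uv))]@np.linalg.inv(K).T@R
    o=-R.T@t; return o+d*((z-o[2])/d[:,2])[:,None]
def proj(n,X,c=None):
    c=c or eyes.camera_info(n); x=np.atleast_2d(X)@c["R"].T+c["t"]; x=x@c["intrinsics"].T; return x[:,:2]/x[:,2:]
def orange(p):
    h=cv2.cvtColor(p,cv2.COLOR_RGB2HSV); m=cv2.inRange(h,(3,130,90),(20,255,255)); return cv2.morphologyEx(m,cv2.MORPH_CLOSE,np.ones((9,9)))
E
python3 - <<'E'
from h import *
for n in ("top","side"):
    p=np.load(n+"0.npz")["p"]
    cs,_=cv2.findContours(orange(p),cv2.RETR_EXTERNAL,cv2.CHAIN_APPROX_NONE)
    for c in cs:
        if cv2.contourArea(c)<200: continue
        uv=c[:,0]; 
        for z in (.042,.012):
            w=ray(n,uv,z)[:,:2]; r=cv2.minAreaRect((w*1000).astype(np.float32)); print(n,uv.mean(0).round(),z,np.round(r[0]),np.round(r[1],1),round(r[2],1))
p=np.load("top0.npz")["p"][:,:,::-1]
cv2.imwrite("pics/crop_top.png",cv2.resize(p[140:300,210:410],None,fx=3.7,fy=3.7,interpolation=cv2.INTER_CUBIC))
p=np.load("side0.npz")["p"][:,:,::-1]
cv2.imwrite("pics/crop_side.png",cv2.resize(p[150:310,240:440],None,fx=3.7,fy=3.7,interpolation=cv2.INTER_CUBIC))
E
```

```text
top [294. 319.] 0.042 [346.  24.] [113.2  72.8] 83.0
top [294. 319.] 0.012 [340.  27.] [117.7  75.7] 83.0
top [342. 203.] 0.042 [562. -72.] [51.6 83.1] 20.6
top [342. 203.] 0.012 [565. -73.] [53.7 86.4] 20.6
top [384. 115.] 0.042 [ 733. -158.] [54.9 48.9] 65.4
top [384. 115.] 0.012 [ 742. -163.] [57.1 50.8] 65.4
top [304.  99.] 0.042 [771.  -1.] [115.7  72.1] 24.6
top [304.  99.] 0.012 [782.   1.] [120.3  75. ] 24.6
side [423. 309.] 0.042 [331.  55.] [120.2  73.1] 82.9
side [423. 309.] 0.012 [338.  31.] [126.7  77. ] 82.9
side [342. 211.] 0.042 [557. -64.] [52.9 91.7] 20.4
side [342. 211.] 0.012 [575. -95.] [55.8 96.7] 20.4
side [234. 200.] 0.042 [748.  31.] [116.3  86.3] 24.3
side [234. 200.] 0.012 [777.   6.] [122.6  91. ] 24.3
side [300. 150.] 0.042 [ 751. -188.] [52.6 84.6] 36.4
side [300. 150.] 0.012 [ 781. -225.] [55.5 89.2] 36.4
side [143. 187.] 0.042 [917.  73.] [426.5  43.7] 89.8
side [143. 187.] 0.012 [956.  50.] [449.7  46. ] 89.8
```

View pics/crop_top.png

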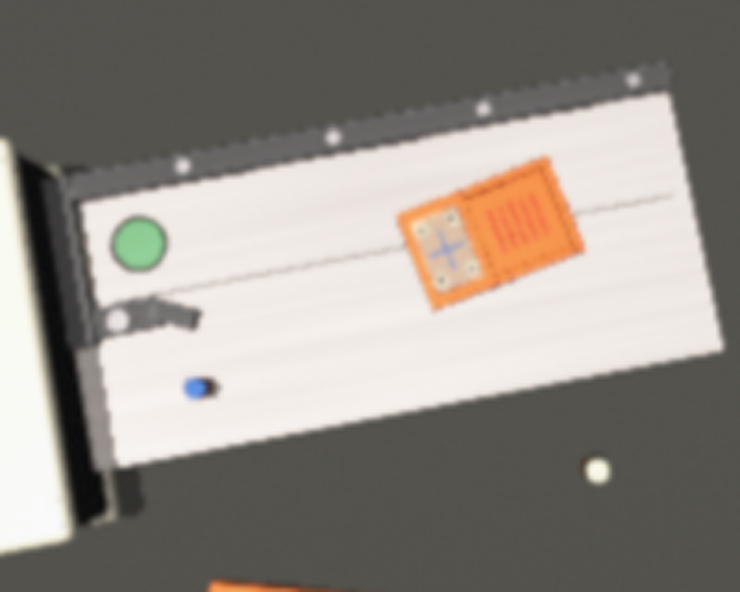

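View pics/crop_side.png

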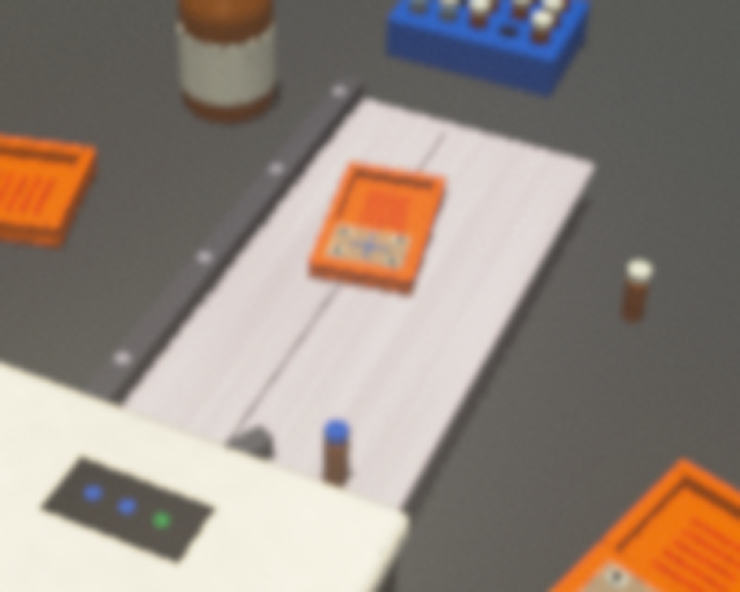

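The deck cartridge at (342,203) measures 54x86 mm. The other two are about 75x119 mm and lie on the bench, so the one on the deck is the target. The crops confirm that its leading end, with the glass chip at (445,245) in the top crop, faces the reader. Next I'll fit the stage frame.

Run:
```python
from h import *
p=np.load("top0.npz")["p"]; g=p.min(2).astype(int)
c=eyes.camera_info("top"); print("cam",-c["R"].T@c["t"])
gf=cv2.cvtColor(p,cv2.COLOR_RGB2GRAY).astype(float)
def edge(a,b,n=40,half=6):
    # subpixel edge along normal of segment a-b
    a,b=np.array(a,float),np.array(b,float); t=(b-a)/np.linalg.norm(b-a); nn=np.array([-t[1],t[0]])
    s=np.arange(-half,half+.01,.25); out=[]
    for k in np.linspace(0,1,n):
        q=a+(b-a)*k; P=(q+s[:,None]*nn).astype(np.float32)
        v=cv2.remap(gf.astype(np.float32),P[:,0][None],P[:,1][None],cv2.INTER_LINEAR)[0]
        d=np.abs(np.gradient(cv2.GaussianBlur(v[None],(9,1),0)[0])); i=d.argmax(); w=d[max(0,i-4):i+5]; out.append(q+nn*np.average(s[max(0,i-4):i+5],weights=w))
    return np.array(out)
def cr(x,y): return (210+x/3.7,140+y/3.7)
L={"rail":(cr(120,192),cr(640,100)),"right":(cr(680,130),cr(715,320)),"bottom":(cr(700,353),cr(160,458)),"stop":(cr(83,215),cr(97,295))}
for k,(a,b) in L.items():
    w=ray("top",edge(a,b),.03)[:,:2]
    vx,vy,x0,y0=cv2.fitLine((w*1000).astype(np.float32),cv2.DIST_HUBER,0,.01,.01).ravel()
    r=(w*1000-[x0,y0])@[-vy,vx]; print(k,"ang",np.degrees(np.arctan2(vy,vx)),"pt",x0,y0,"res",r.std())
    L[k]=(np.array([vx,vy]),np.array([x0,y0]))
def X(k,m):
    A=np.c_[L[k][0],-L[m][0]]; s=np.linalg.solve(A,L[m][1]-L[k][1]); return L[k][1]+s[0]*L[k][0]
print("corner rail/stop",X("rail","stop"),"rail/right",X("rail","right"),"bot/right",X("bottom","right"),"bot/stop",X("bottom","stop"))
```

```text
cam [ 0.4890035  -0.04438504  0.79587403]
rail ang -80.41492 pt 609.7078 -8.231698 res 0.2763941221922408
right ang 9.691775 pt 564.15375 -181.75739 res 0.14558607468155108
bottom ang -80.35333 pt 473.74866 -46.461933 res 0.22846482282518926
stop ang 9.314718 pt 551.3406 139.99603 res 0.32270433503142937
corner rail/stop [583.77826 145.31647] rail/right [ 636.9126  -169.33122] bot/right [ 498.64713 -192.94496] bot/stop [445.0196  122.55727]
```

Request:
{"name": "send_rows", "arguments": {"increments": [{"delta_pos": [0, 0, 0], "yaw": 4.8}, {"delta_pos": [0, 0, 0], "yaw": 4.8}, {"delta_pos": [0, 0, 0], "yaw": 4.9}, {"delta_pos": [-2.24, -1.91, 0], "yaw": 0}, {"delta_pos": [-2.24, -1.91, 0], "yaw": 0}, {"delta_pos": [-2.24, -1.91, 0], "yaw": 0}, {"delta_pos": [-2.24, -1.91, 0], "yaw": 0}, {"delta_pos": [-2.24, -1.91, 0], "yaw": 0}, {"delta_pos": [-2.24, -1.91, 0], "yaw": 0}, {"delta_pos": [-2.24, -1.91, 0], "yaw": 0}, {"delta_pos": [-2.24, -1.91, 0], "yaw": 0}], "claw": 1}}

```text
time: 1.02
ee_pos: [0.3866, -0.3896, 0.4044]
orientation: [0.764, -0.645, -0.0, -0.0]
wrist_force: [0.4, 0.5, -0.1]
width: 0.001
```

Request:
{"name": "send_rows", "arguments": {"increments": [{"delta_pos": [-2.24, -1.91, 0], "yaw": 0}, {"delta_pos": [-2.24, -1.91, 0], "yaw": 0}, {"delta_pos": [-2.24, -1.91, 0], "yaw": 0}, {"delta_pos": [-2.24, -1.91, 0], "yaw": 0}, {"delta_pos": [-2.24, -1.91, 0], "yaw": 0}, {"delta_pos": [-2.24, -1.91, 0], "yaw": 0}, {"delta_pos": [-2.24, -1.91, 0], "yaw": 0}, {"delta_pos": [-2.24, -1.91, 0], "yaw": 0}, {"delta_pos": [0, 0, 0], "yaw": 0}, {"delta_pos": [0, 0, 0], "yaw": 0}]}}

```text
time: 1.85
ee_pos: [0.5077, -0.1866, 0.4045]
orientation: [0.765, -0.644, -0.0, -0.0]
wrist_force: [-0.2, -0.1, -0.5]
width: -0.002
```

Run:
```python
from h import *
s=manip.get_obs(); print(s["ee_pos"],s["orientation"],manip.finger_overhang)
c=eyes.camera_info("wrist"); p,d=eyes.read_camera("wrist"); cv2.imwrite("pics/w1.png",p[:,:,::-1]); np.savez("w1.npz",p=p,d=d,**c); print(c)
```

```text
[ 0.50773097 -0.18661718  0.40452342] [ 7.65375940e-01 -6.43583305e-01 -3.21058301e-04 -3.11486546e-04] 0.1734
{'intrinsics': array([[282.39007414,   0.        , 324.7484878 ],
       [  0.        , 282.39007414, 199.35807329],
       [  0.        ,   0.        ,   1.        ]]), 'R': array([[ 1.72056510e-01, -9.85087041e-01,  2.79990871e-04],
       [-9.44500146e-01, -1.64886795e-01,  2.84133452e-01],
       [-2.79850015e-01, -4.91514616e-02, -9.58784701e-01]]), 't': array([-0.27038722,  0.4126802 ,  0.51274664])}
```

View pics/w1.png

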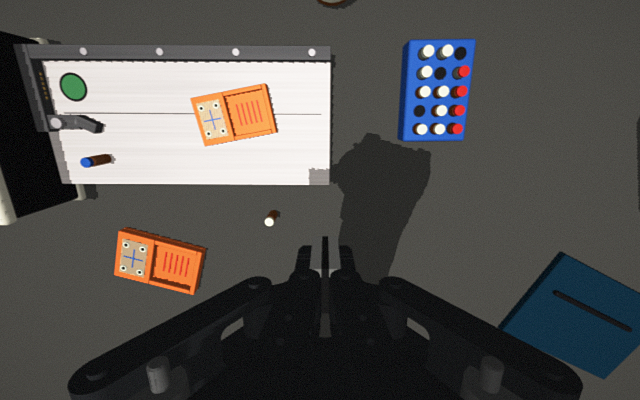

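The wrist view shows the target at (234,115), with its recess at (248,110). The stage edges are square in the view, and the shut fingertips are at about (325,245). I'll use this view as a second measurement.

```bash
cat >> h.py <<'E'
TH=np.radians(9.62); EX=np.array([np.cos(TH),np.sin(TH)]); EY=np.array([-np.sin(TH),np.cos(TH)]); CORN=np.array([.5838,.1453])
def st(w): # world xy -> from corner, stage axes, mm
    w=np.atleast_2d(w)[:,:2]-CORN; return np.c_[w@EX,w@EY]*1000
def cart(n,p,c=None,z=.042):
    cs,_=cv2.findContours(orange(p),cv2.RETR_EXTERNAL,cv2.CHAIN_APPROX_NONE); o=[]
    for k in cs:
        if cv2.contourArea(k)<200: continue
        w=ray(n,k[:,0],z,c); s=st(w); r=cv2.minAreaRect(s.astype(np.float32))
        if -170<r[0][0]<20 and -330<r[0][1]<40: o.append((np.round(r[0],1),np.round(r[1],1),round(r[2],1),r))
    return o
def tip():
    s=manip.get_obs(); return st(s["ee_pos"]),s["ee_pos"][2]-.1734
E
python3 - <<'E'
from h import *
z=np.load("w1.npz"); c={k:z[k] for k in ("intrinsics","R","t")}
print(cart("wrist",z["p"],c)); print(cart("top",np.load("top0.npz")["p"])); print(tip())
# deck corners in wrist: rail/right, bottom/right
print(st(ray("wrist",[(330,61),(330,184),(49,62)],.03,c)))
E
```

```text
[(array([ -57.2, -211.3]), array([53.1, 86.4]), 10.7, ((-57.152061462402344, -211.3114013671875), (53.129966735839844, 86.4066390991211), 10.706680297851562))]
[(array([ -57.7, -210.5]), array([51.6, 83.1]), 10.9, ((-57.6717529296875, -210.525390625), (51.6458740234375, 83.12924194335938), 10.931156158447266))]
(array([[-131.49039523, -316.19090418]]), np.float64(0.23096020917740678))
[[   1.09591812 -318.89755569]
 [-139.14661818 -320.34212974]
 [  -1.49807062   -6.55398568]]
```

Request:
{"name": "send_rows", "arguments": {"increments": [{"delta_pos": [-2.24, -1.93, 0], "yaw": 0}, {"delta_pos": [-2.24, -1.93, 0], "yaw": 0}, {"delta_pos": [-2.24, -1.93, 0], "yaw": 0}, {"delta_pos": [-2.23, -1.92, 0], "yaw": 0}, {"delta_pos": [0, 0, 3], "yaw": 0}, {"delta_pos": [0, 0, 3], "yaw": 0}, {"delta_pos": [0, 0, 3], "yaw": 0}, {"delta_pos": [0, 0, 3], "yaw": 0}, {"delta_pos": [0, 0, 3], "yaw": 0}, {"delta_pos": [0, 0, 2], "yaw": 0}, {"delta_pos": [0, 0, 0], "yaw": 0}, {"delta_pos": [0, 0, 0], "yaw": 0}]}}

```text
time: 2.9
ee_pos: [0.5672, -0.0892, 0.2337]
orientation: [0.763, -0.646, -0.001, 0.001]
wrist_force: [0.2, 0.1, 0.9]
width: -0.002
```

Run:
```python
from h import *
print(tip())
p,d=eyes.read_camera("wrist"); cv2.imwrite("pics/w2.png",p[:,:,::-1])
p,d=eyes.read_camera("side"); cv2.imwrite("pics/s2.png",cv2.resize(p[150:310,240:440,::-1],None,fx=3.7,fy=3.7,interpolation=cv2.INTER_CUBIC))
```

```text
(array([[ -55.51712583, -228.44191173]]), np.float64(0.06025681705673952))
```

View pics/w2.png

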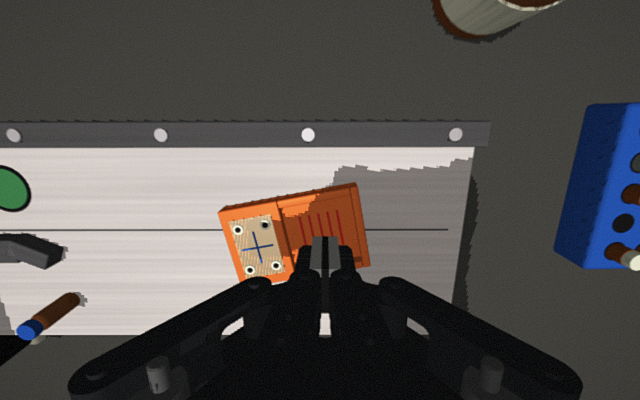

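View pics/s2.png

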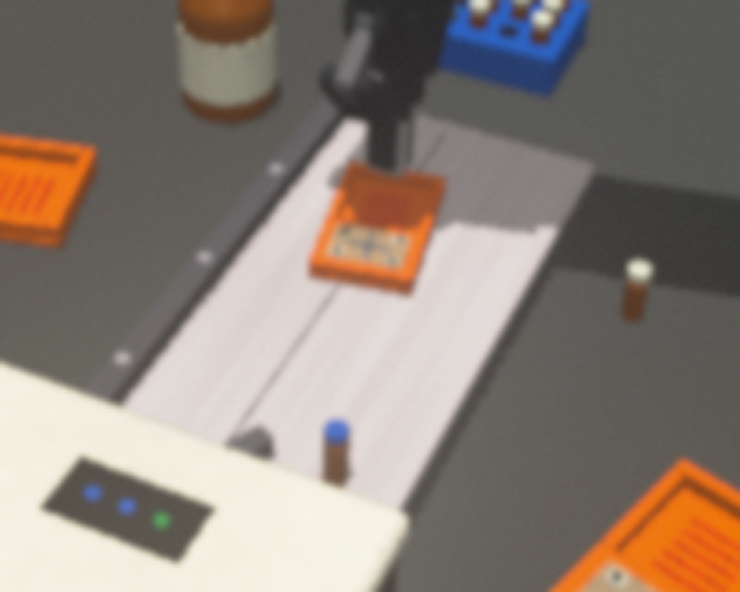

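The wrist view shows the shut tips at (325,240), over the recess at (325,225), and the side crop agrees. I'll descend slowly into the recess and stop short of its floor.

Request:
{"name": "send_rows", "arguments": {"increments": [{"delta_pos": [-0.1, -0.1, 0.6], "yaw": 0}, {"delta_pos": [0, 0, 0.6], "yaw": 0}, {"delta_pos": [0, 0, 0.5], "yaw": 0}, {"delta_pos": [0, 0, 0.3], "yaw": 0}, {"delta_pos": [0, 0, 0.3], "yaw": 0}, {"delta_pos": [0, 0, 0], "yaw": 0}, {"delta_pos": [0, 0, 0], "yaw": 0}]}}

```text
time: 3.58
ee_pos: [0.5688, -0.0866, 0.2115]
orientation: [0.764, -0.645, -0.0, 0.0]
wrist_force: [-0.0, -0.2, 0.2]
width: 0.001
```

Run:
```python
from h import *
print(tip(),manip.get_obs()["wrist_force"])
```

```text
(array([[ -53.50022341, -226.09587803]]), np.float64(0.038103165717607246)) [-0.04726059 -0.22015264  0.16916057]
```

Request:
{"name": "send_rows", "arguments": {"increments": [{"delta_pos": [0, 0, 0.1], "yaw": 0}, {"delta_pos": [0, -0.25, 0], "yaw": 0}, {"delta_pos": [0, -0.25, 0], "yaw": 0}, {"delta_pos": [0, -0.25, 0], "yaw": 0}, {"delta_pos": [0, -0.25, 0], "yaw": 0}, {"delta_pos": [0, -0.25, 0], "yaw": 0}, {"delta_pos": [0, -0.25, 0], "yaw": 0}, {"delta_pos": [0, -0.25, 0], "yaw": 0}, {"delta_pos": [0, -0.25, 0], "yaw": 0}, {"delta_pos": [0, -0.25, 0], "yaw": 0}, {"delta_pos": [0, -0.25, 0], "yaw": 0}, {"delta_pos": [0, 0, 0], "yaw": 0}]}}

```text
time: 4.58
ee_pos: [0.5941, -0.0823, 0.2108]
orientation: [0.764, -0.645, 0.0, -0.0]
wrist_force: [-0.3, -0.4, -0.5]
width: 0.001
```

```bash
cat > look.py <<'E'
from h import *
import sys
k=sys.argv[1]
t,z=tip(); s=manip.get_obs(); f=s["wrist_force"]; print("tip",t.round(1),round(z*1000,1),"F stage",round(f[:2]@EX,1),round(f[:2]@EY,1),round(f[2],1),"t",s["time"], s["orientation"].round(4))
c=eyes.camera_info("wrist"); p,d=eyes.read_camera("wrist"); cv2.imwrite(f"pics/w{k}.png",p[:,:,::-1]); np.savez(f"w{k}.npz",p=p,**c)
p,d=eyes.read_camera("top"); cv2.imwrite(f"pics/t{k}.png",cv2.resize(p[140:300,210:410,::-1],None,fx=3.7,fy=3.7,interpolation=cv2.INTER_CUBIC)); np.savez(f"t{k}.npz",p=p)
E
python3 look.py 3
```

```text
tip [[ -27.8 -226.1]] 37.4 F stage -0.4 -0.4 -0.5 t 4.5833 [ 7.639e-01 -6.453e-01  2.000e-04 -3.000e-04]
```

View pics/w3.png

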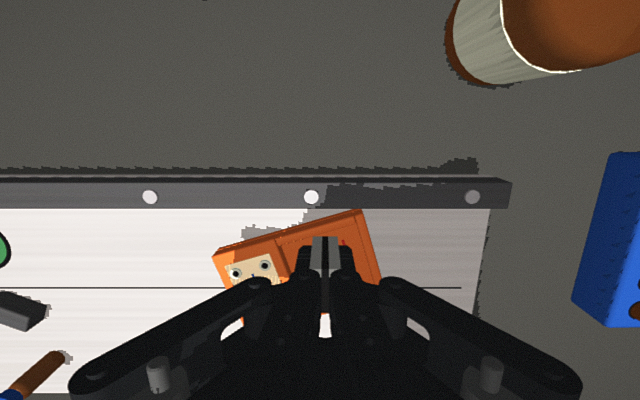

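The wrist view shows the trailing corner of the cartridge at (360,210), about at the rail. It is still askew, so I'll keep pushing to swing it flat.

Request:
{"name": "send_rows", "arguments": {"increments": [{"delta_pos": [0, -0.15, 0], "yaw": 0}, {"delta_pos": [0, -0.15, 0], "yaw": 0}, {"delta_pos": [0, -0.15, 0], "yaw": 0}, {"delta_pos": [0, -0.15, 0], "yaw": 0}, {"delta_pos": [0, 0, 0], "yaw": 0}]}}

```text
time: 5.1
ee_pos: [0.5998, -0.0813, 0.2108]
orientation: [0.764, -0.645, 0.0, -0.0]
wrist_force: [0.0, 1.0, 0.3]
width: -0.001
```

```bash
python3 look.py 4
```

```text
tip [[ -22.1 -226.1]] 37.4 F stage 0.2 1.0 0.3 t 5.1 [ 7.639e-01 -6.454e-01  1.000e-04 -2.000e-04]
```

View pics/w4.png

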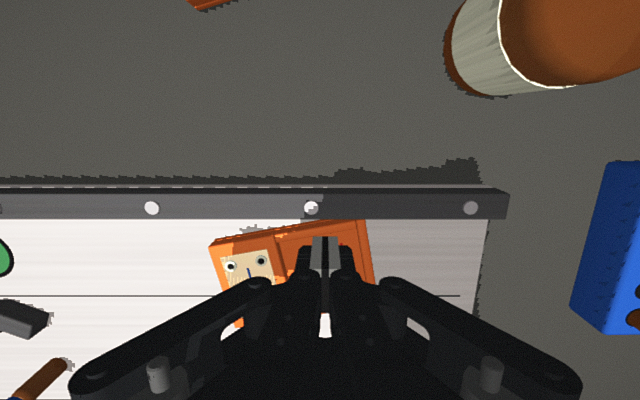

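Its skew is shrinking: the leading corner is at (209,243) and the trailing corner is on the rail at (362,220). I'll push on.

Request:
{"name": "send_rows", "arguments": {"increments": [{"delta_pos": [0, -0.12, 0], "yaw": 0}, {"delta_pos": [0, -0.12, 0], "yaw": 0}, {"delta_pos": [0, -0.12, 0], "yaw": 0}, {"delta_pos": [0, -0.12, 0], "yaw": 0}, {"delta_pos": [0, -0.12, 0], "yaw": 0}, {"delta_pos": [0, 0, 0], "yaw": 0}]}}

```text
time: 5.7
ee_pos: [0.6053, -0.0805, 0.2106]
orientation: [0.764, -0.645, -0.0, 0.0]
wrist_force: [-1.7, 0.2, 0.8]
width: -0.003
```

```bash
python3 look.py 5
```

```text
tip [[ -16.5 -226.2]] 37.2 F stage -1.7 0.5 0.8 t 5.7 [ 7.638e-01 -6.454e-01 -3.000e-04  3.000e-04]
```

View pics/w5.png

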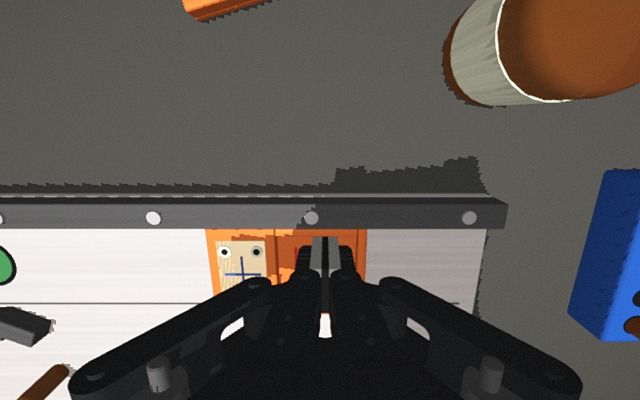

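The cartridge now looks flat against the rail at (205..367, 229). A slightly firmer press will confirm that it is seated.

Request:
{"name": "send_rows", "arguments": {"increments": [{"delta_pos": [0, -0.1, 0], "yaw": 0}, {"delta_pos": [0, 0, 0], "yaw": 0}, {"delta_pos": [0, 0, 0], "yaw": 0}]}}

```text
time: 6.05
ee_pos: [0.6056, -0.0804, 0.2104]
orientation: [0.764, -0.645, -0.001, 0.001]
wrist_force: [-5.4, -0.2, 2.3]
width: 0.0
```

```bash
python3 look.py 6
python3 - <<'E'
from h import *
p=cv2.imread("pics/w6.png"); cv2.imwrite("pics/w6c.png",cv2.resize(p[190:310,180:400],None,fx=3.6,fy=3.6,interpolation=cv2.INTER_CUBIC))
E
```

```text
tip [[ -16.2 -226.2]] 37.0 F stage -5.4 0.7 2.3 t 6.05 [ 7.638e-01 -6.455e-01 -7.000e-04  8.000e-04]
```

View pics/w6c.png

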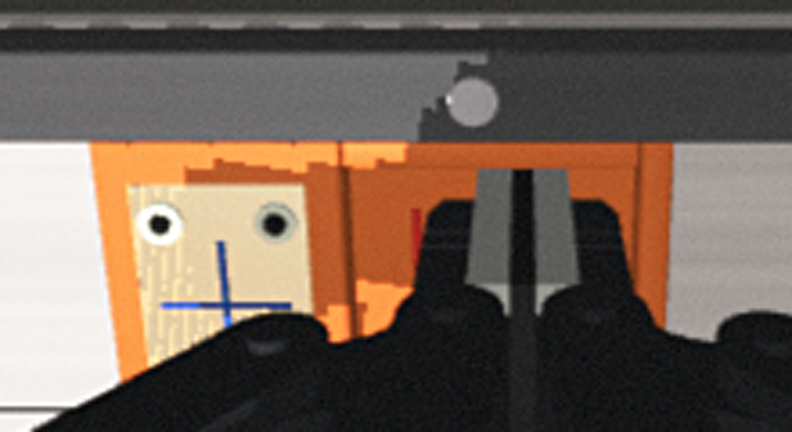

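It is flush along its whole edge, with 5.4 N pressing it to the rail. I'll locate it along y before sliding.

Run:
```python
from h import *
z=np.load("w6.npz"); c={k:z[k] for k in ("intrinsics","R","t")}
px=lambda x,y:(180+x/3.6,190+y/3.6)
print("lead,trail edge,inner front wall, inner trail",st(ray("wrist",[px(92,144),px(672,144),px(342,144),px(640,144)],.042,c)).round(1))
print("pads left/right near tip",st(ray("wrist",[px(478,170),px(568,170),px(430,215),px(625,215)],.037,c)).round(1))
```

```text
lead,trail edge,inner front wall, inner trail [[  -1.1 -162.6]
 [  -1.1 -247.6]
 [  -1.1 -199.2]
 [  -1.1 -242.9]]
pads left/right near tip [[  -7.5 -218.9]
 [  -7.5 -232.6]
 [ -15.1 -211.3]
 [ -15.1 -241.6]]
```

Request:
{"name": "send_rows", "arguments": {"increments": [{"delta_pos": [-0.3, 0, 0], "yaw": 0}, {"delta_pos": [-0.3, 0, 0], "yaw": 0}, {"delta_pos": [-0.3, 0, 0], "yaw": 0}, {"delta_pos": [-0.3, 0, 0], "yaw": 0}, {"delta_pos": [-0.3, 0, 0], "yaw": 0}, {"delta_pos": [-0.3, 0, 0], "yaw": 0}, {"delta_pos": [-0.3, 0, 0], "yaw": 0}, {"delta_pos": [-0.3, 0, 0], "yaw": 0}, {"delta_pos": [-0.3, 0, 0], "yaw": 0}, {"delta_pos": [-0.3, 0, 0], "yaw": 0}]}}

```text
time: 6.98
ee_pos: [0.6007, -0.0517, 0.2104]
orientation: [0.764, -0.646, -0.0, 0.001]
wrist_force: [-4.7, -1.8, 2.1]
width: -0.002
```

```bash
python3 look.py 7
python3 - <<'E'
from h import *
p=cv2.imread("pics/w7.png"); cv2.imwrite("pics/w7c.png",cv2.resize(p[190:310,180:400],None,fx=3.6,fy=3.6,interpolation=cv2.INTER_CUBIC))
E
```

```text
tip [[ -16.2 -197.1]] 37.0 F stage -4.9 -1.0 2.1 t 6.9833 [ 7.635e-01 -6.458e-01 -1.000e-04  1.200e-03]
```

View pics/w7c.png

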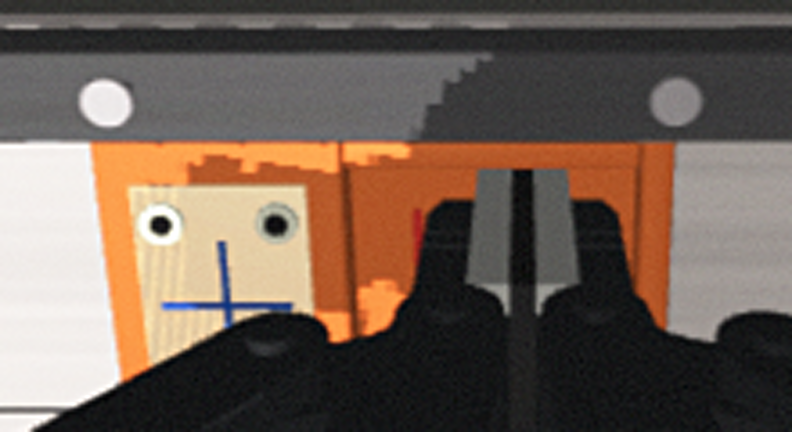

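The cartridge moved with the fingertip without slipping and is still flush, at 4.9 N. I'll carry on.

Request:
{"name": "send_rows", "arguments": {"increments": [{"delta_pos": [-0.4, 0, 0], "yaw": 0}, {"delta_pos": [-0.4, 0, 0], "yaw": 0}, {"delta_pos": [-0.4, 0, 0], "yaw": 0}, {"delta_pos": [-0.4, 0, 0], "yaw": 0}, {"delta_pos": [-0.4, 0, 0], "yaw": 0}, {"delta_pos": [-0.4, 0, 0], "yaw": 0}, {"delta_pos": [-0.4, 0, 0], "yaw": 0}, {"delta_pos": [-0.4, 0, 0], "yaw": 0}, {"delta_pos": [-0.4, 0, 0], "yaw": 0}, {"delta_pos": [-0.4, 0, 0], "yaw": 0}, {"delta_pos": [-0.4, 0, 0], "yaw": 0}, {"delta_pos": [-0.4, 0, 0], "yaw": 0}]}}

```text
time: 8.08
ee_pos: [0.5927, -0.0042, 0.2103]
orientation: [0.764, -0.646, -0.0, 0.001]
wrist_force: [-5.3, -3.1, 1.6]
width: -0.007
```

```bash
python3 look.py 8
```

```text
tip [[ -16.2 -148.9]] 36.9 F stage -5.7 -2.2 1.6 t 8.0833 [ 7.636e-01 -6.457e-01 -3.000e-04  1.200e-03]
```

View pics/w8.png

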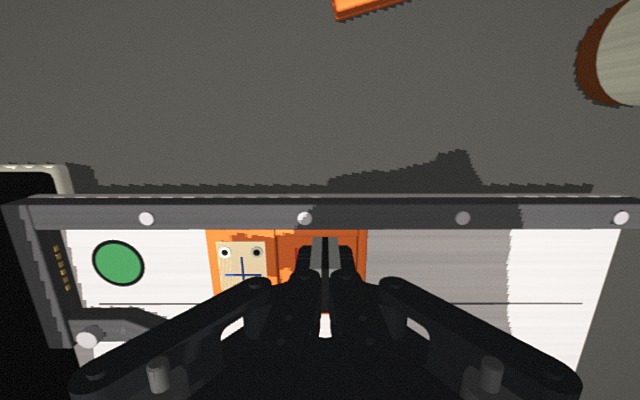

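It is still flush with no slip, and the pocket's end stop is visible at (65,260). The leading edge has about 85 mm left to go.

Request:
{"name": "send_rows", "arguments": {"increments": [{"delta_pos": [-0.4, 0, 0], "yaw": 0}, {"delta_pos": [-0.4, 0, 0], "yaw": 0}, {"delta_pos": [-0.4, 0, 0], "yaw": 0}, {"delta_pos": [-0.4, 0, 0], "yaw": 0}, {"delta_pos": [-0.4, 0, 0], "yaw": 0}, {"delta_pos": [-0.4, 0, 0], "yaw": 0}, {"delta_pos": [-0.4, 0, 0], "yaw": 0}, {"delta_pos": [-0.4, 0, 0], "yaw": 0}, {"delta_pos": [-0.4, 0, 0], "yaw": 0}, {"delta_pos": [-0.4, 0, 0], "yaw": 0}, {"delta_pos": [-0.4, 0, 0], "yaw": 0}, {"delta_pos": [-0.4, 0, 0], "yaw": 0}]}}

```text
time: 9.18
ee_pos: [0.5847, 0.0432, 0.2103]
orientation: [0.764, -0.646, -0.0, 0.001]
wrist_force: [-5.3, -3.5, 1.8]
width: 0.008
```

```bash
python3 look.py 9
```

```text
tip [[ -16.2 -100.8]] 36.9 F stage -5.8 -2.6 1.8 t 9.1833 [ 7.636e-01 -6.457e-01 -3.000e-04  1.200e-03]
```

View pics/w9.png

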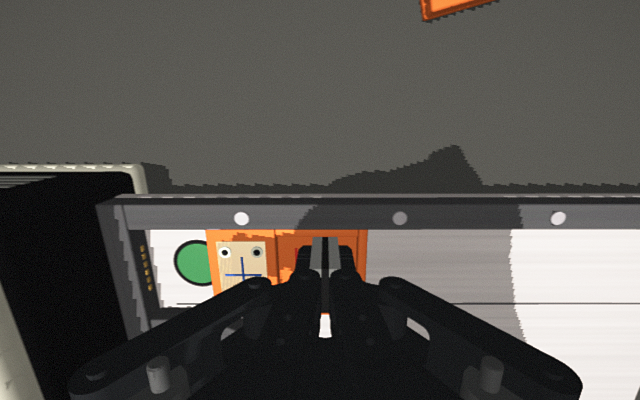

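Request:
{"name": "send_rows", "arguments": {"increments": [{"delta_pos": [-0.4, 0, 0], "yaw": 0}, {"delta_pos": [-0.4, 0, 0], "yaw": 0}, {"delta_pos": [-0.4, 0, 0], "yaw": 0}, {"delta_pos": [-0.4, 0, 0], "yaw": 0}, {"delta_pos": [-0.4, 0, 0], "yaw": 0}, {"delta_pos": [-0.4, 0, 0], "yaw": 0}, {"delta_pos": [-0.4, 0, 0], "yaw": 0}, {"delta_pos": [-0.2, 0, 0], "yaw": 0}, {"delta_pos": [-0.2, 0, 0], "yaw": 0}, {"delta_pos": [0, 0, 0], "yaw": 0}]}}

```text
time: 10.12
ee_pos: [0.5792, 0.0755, 0.2103]
orientation: [0.764, -0.645, -0.001, 0.001]
wrist_force: [-5.0, -1.4, 0.5]
width: 0.001
```

```bash
python3 look.py 10
```

```text
tip [[-16.2 -68.1]] 36.9 F stage -5.1 -0.6 0.5 t 10.1167 [ 7.639e-01 -6.453e-01 -5.000e-04  9.000e-04]
```

View pics/w10.png

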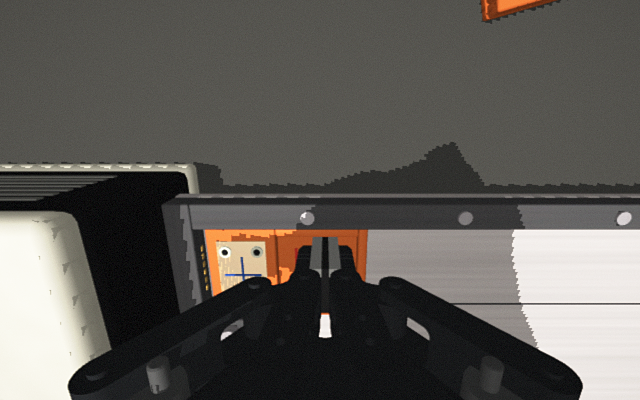

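The leading edge is at (205,265), about 4–5 mm short of the end stop. I'll creep in.

Request:
{"name": "send_rows", "arguments": {"increments": [{"delta_pos": [-0.1, 0, 0], "yaw": 0}, {"delta_pos": [-0.1, 0, 0], "yaw": 0}, {"delta_pos": [-0.1, 0, 0], "yaw": 0}, {"delta_pos": [-0.1, 0, 0], "yaw": 0}, {"delta_pos": [-0.1, 0, 0], "yaw": 0}, {"delta_pos": [-0.1, 0, 0], "yaw": 0}, {"delta_pos": [0, 0, 0], "yaw": 0}]}}

```text
time: 10.8
ee_pos: [0.5783, 0.081, 0.2103]
orientation: [0.764, -0.645, -0.0, 0.001]
wrist_force: [-5.4, -1.5, 1.1]
width: 0.001
```

```bash
python3 look.py 11
python3 - <<'E'
from h import *
p=cv2.imread("pics/w11.png"); cv2.imwrite("pics/w11c.png",cv2.resize(p[190:310,160:380],None,fx=3.6,fy=3.6,interpolation=cv2.INTER_CUBIC))
E
```

```text
tip [[-16.2 -62.5]] 36.9 F stage -5.5 -0.6 1.1 t 10.8 [ 7.638e-01 -6.455e-01 -4.000e-04  1.000e-03]
```

View pics/w11c.png

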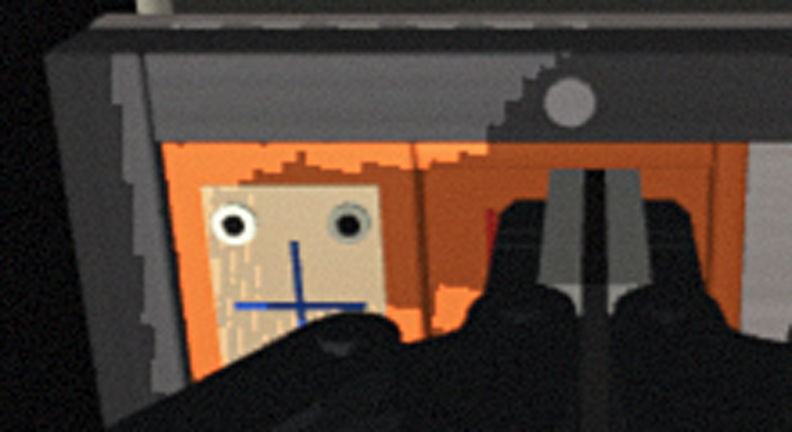

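There is still a thin gap at (165–190,270) and no end force yet, so I'll continue creeping.

Request:
{"name": "send_rows", "arguments": {"increments": [{"delta_pos": [-0.1, 0, 0], "yaw": 0}, {"delta_pos": [-0.1, 0, 0], "yaw": 0}, {"delta_pos": [-0.1, 0, 0], "yaw": 0}, {"delta_pos": [0, 0, 0], "yaw": 0}]}}

```text
time: 11.23
ee_pos: [0.5778, 0.0837, 0.2101]
orientation: [0.764, -0.646, -0.0, 0.001]
wrist_force: [-4.3, -1.9, 0.3]
width: 0.007
```

```bash
python3 look.py 12
python3 - <<'E'
from h import *
p=cv2.imread("pics/w12.png"); cv2.imwrite("pics/w12c.png",cv2.resize(p[190:310,160:380],None,fx=3.6,fy=3.6,interpolation=cv2.INTER_CUBIC))
E
```

```text
tip [[-16.2 -59.8]] 36.7 F stage -4.6 -1.2 0.3 t 11.2333 [ 7.637e-01 -6.456e-01 -4.000e-04  1.100e-03]
```

View pics/w12c.png

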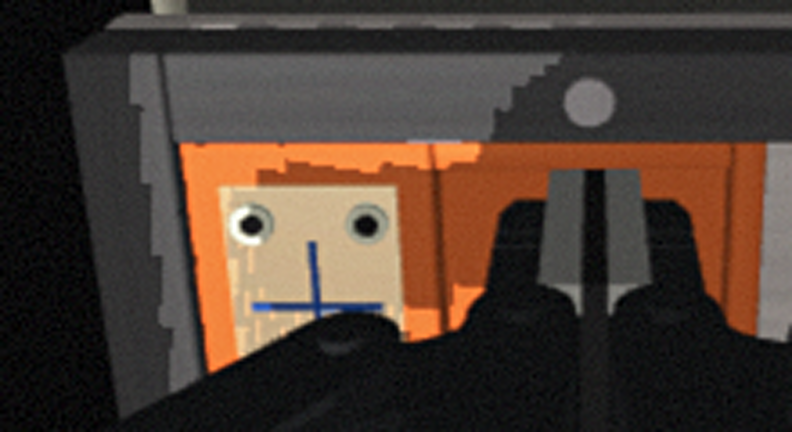

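The fingertip now slips within the recess while the cartridge stays still at the stop. I'll take up the remaining slack to the recess's front wall to seat it positively.

Request:
{"name": "send_rows", "arguments": {"increments": [{"delta_pos": [-0.15, 0, 0], "yaw": 0}, {"delta_pos": [-0.15, 0, 0], "yaw": 0}, {"delta_pos": [-0.15, 0, 0], "yaw": 0}, {"delta_pos": [-0.15, 0, 0], "yaw": 0}, {"delta_pos": [-0.15, 0, 0], "yaw": 0}, {"delta_pos": [0, 0, 0], "yaw": 0}]}}

```text
time: 11.83
ee_pos: [0.5765, 0.0913, 0.2101]
orientation: [0.764, -0.645, -0.0, 0.001]
wrist_force: [-4.4, -2.6, 0.2]
width: 0.004
```

```bash
python3 look.py 13
```

```text
tip [[-16.2 -52. ]] 36.7 F stage -4.8 -1.8 0.2 t 11.8333 [ 7.638e-01 -6.455e-01 -5.000e-04  1.100e-03]
```

Request:
{"name": "send_rows", "arguments": {"increments": [{"delta_pos": [-0.1, 0, 0], "yaw": 0}, {"delta_pos": [-0.1, 0, 0], "yaw": 0}, {"delta_pos": [-0.1, 0, 0], "yaw": 0}, {"delta_pos": [0, 0, 0], "yaw": 0}]}}

```text
time: 12.27
ee_pos: [0.5761, 0.094, 0.2101]
orientation: [0.764, -0.646, -0.0, 0.001]
wrist_force: [-4.3, -3.2, -0.1]
width: 0.004
```

```bash
python3 look.py 14
python3 - <<'E'
from h import *
p=cv2.imread("pics/w14.png"); cv2.imwrite("pics/w14c.png",cv2.resize(p[190:310,160:380],None,fx=3.6,fy=3.6,interpolation=cv2.INTER_CUBIC))
E
```

```text
tip [[-16.2 -49.2]] 36.7 F stage -4.7 -2.4 -0.1 t 12.2667 [ 7.637e-01 -6.456e-01 -4.000e-04  1.200e-03]
```

View pics/w14c.png

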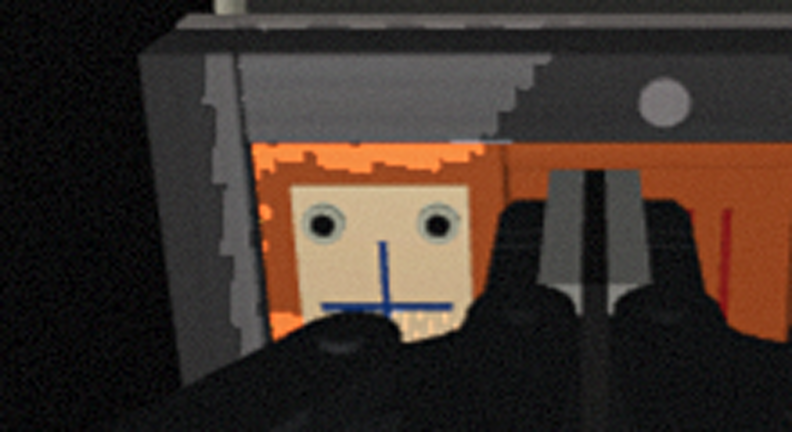

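Request:
{"name": "send_rows", "arguments": {"increments": [{"delta_pos": [-0.1, 0, 0], "yaw": 0}, {"delta_pos": [-0.1, 0, 0], "yaw": 0}, {"delta_pos": [0, 0, 0], "yaw": 0}]}}

```text
time: 12.62
ee_pos: [0.5757, 0.096, 0.2101]
orientation: [0.764, -0.646, -0.0, 0.001]
wrist_force: [-4.7, -1.9, 0.2]
width: 0.003
```

```bash
python3 look.py 15
```

```text
tip [[-16.2 -47.2]] 36.7 F stage -4.9 -1.1 0.2 t 12.6167 [ 7.637e-01 -6.455e-01 -4.000e-04  1.100e-03]
```

Request:
{"name": "send_rows", "arguments": {"increments": [{"delta_pos": [-0.1, 0, 0], "yaw": 0}, {"delta_pos": [-0.1, 0, 0], "yaw": 0}, {"delta_pos": [0, 0, 0], "yaw": 0}]}}

```text
time: 12.97
ee_pos: [0.5754, 0.098, 0.2101]
orientation: [0.764, -0.646, -0.0, 0.001]
wrist_force: [-4.1, -3.2, -0.2]
width: 0.005
```

```bash
python3 look.py 16
python3 - <<'E'
from h import *
p=cv2.imread("pics/w16.png"); cv2.imwrite("pics/w16c.png",cv2.resize(p[190:310,160:380],None,fx=3.6,fy=3.6,interpolation=cv2.INTER_CUBIC))
E
```

```text
tip [[-16.2 -45.2]] 36.7 F stage -4.5 -2.5 -0.2 t 12.9667 [ 7.637e-01 -6.456e-01 -4.000e-04  1.100e-03]
```

View pics/w16c.png

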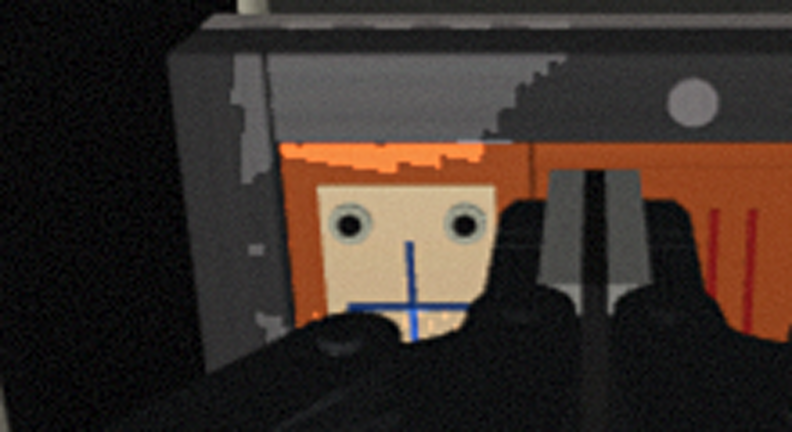

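The narrow silver pads at the tip (550) are about 2–3 mm short of the recess's front wall (532). I'll go a little further.

Request:
{"name": "send_rows", "arguments": {"increments": [{"delta_pos": [-0.1, 0, 0], "yaw": 0}, {"delta_pos": [-0.1, 0, 0], "yaw": 0}, {"delta_pos": [-0.05, 0, 0], "yaw": 0}, {"delta_pos": [0, 0, 0], "yaw": 0}]}}

```text
time: 13.4
ee_pos: [0.575, 0.1004, 0.2101]
orientation: [0.764, -0.646, -0.0, 0.001]
wrist_force: [-4.2, -3.8, 0.5]
width: -0.001
```

```bash
python3 look.py 17
```

```text
tip [[-16.2 -42.8]] 36.7 F stage -4.7 -3.1 0.5 t 13.4 [ 7.637e-01 -6.456e-01 -4.000e-04  1.200e-03]
```

Request:
{"name": "send_rows", "arguments": {"increments": [{"delta_pos": [-0.1, 0, 0], "yaw": 0}, {"delta_pos": [-0.05, 0, 0], "yaw": 0}, {"delta_pos": [0, 0, 0], "yaw": 0}]}}

```text
time: 13.75
ee_pos: [0.5749, 0.1009, 0.2101]
orientation: [0.763, -0.646, 0.0, 0.002]
wrist_force: [-3.3, -5.0, 0.5]
width: -0.001
```

```bash
python3 look.py 18
python3 - <<'E'
from h import *
p=cv2.imread("pics/w18.png"); cv2.imwrite("pics/w18c.png",cv2.resize(p[190:310,160:380],None,fx=3.6,fy=3.6,interpolation=cv2.INTER_CUBIC))
E
```

```text
tip [[-16.2 -42.3]] 36.7 F stage -4.1 -4.4 0.5 t 13.75 [ 7.635e-01 -6.459e-01  1.000e-04  1.700e-03]
```

View pics/w18c.png

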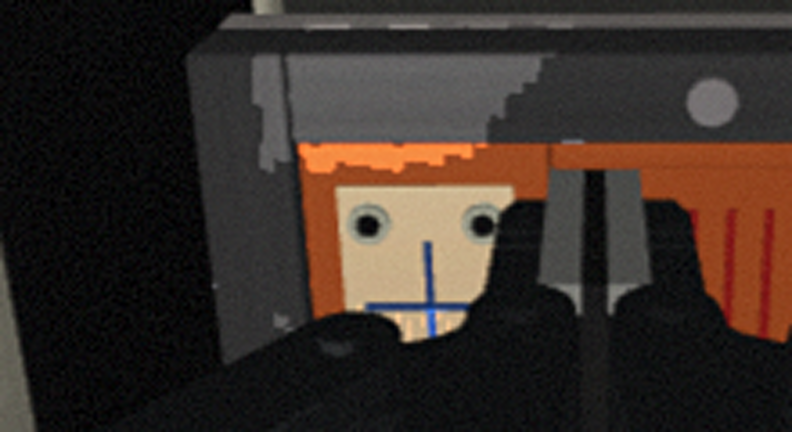

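The pads are at the front wall and the end force is rising. One more small press will confirm that the cartridge is hard against the stop.

Request:
{"name": "send_rows", "arguments": {"increments": [{"delta_pos": [-0.1, 0, 0], "yaw": 0}, {"delta_pos": [-0.05, -0.05, 0], "yaw": 0}, {"delta_pos": [0, 0, 0], "yaw": 0}, {"delta_pos": [0, 0, 0], "yaw": 0}]}}

```text
time: 14.18
ee_pos: [0.5751, 0.1013, 0.2101]
orientation: [0.763, -0.646, 0.0, 0.003]
wrist_force: [-4.8, -6.9, 1.8]
width: -0.001
```

```bash
python3 look.py 19
```

```text
tip [[-16.  -41.9]] 36.7 F stage -5.9 -6.0 1.8 t 14.1833 [ 7.632e-01 -6.462e-01  4.000e-04  2.700e-03]
```

It is solid against both faces: 5.9 N to the rail and 6.0 N to the stop, with under 0.5 mm of movement. I'll unload diagonally, which keeps friction from dragging it back, and then lift out.

Request:
{"name": "send_rows", "arguments": {"increments": [{"delta_pos": [0.05, 0.05, 0], "yaw": 0}, {"delta_pos": [0.05, 0.05, 0], "yaw": 0}, {"delta_pos": [0.05, 0.05, 0], "yaw": 0}, {"delta_pos": [0.05, 0.05, 0], "yaw": 0}, {"delta_pos": [0.1, 0.1, 0], "yaw": 0}, {"delta_pos": [0.15, 0.15, 0], "yaw": 0}, {"delta_pos": [0.15, 0.15, 0], "yaw": 0}, {"delta_pos": [0, 0, 0], "yaw": 0}]}}

```text
time: 14.95
ee_pos: [0.5708, 0.098, 0.2111]
orientation: [0.764, -0.645, 0.0, -0.001]
wrist_force: [-0.1, -0.5, -1.3]
width: -0.002
```

```bash
python3 look.py 20
```

```text
tip [[-20.7 -44.5]] 37.7 F stage -0.1 -0.5 -1.3 t 14.95 [ 0.7641 -0.6451  0.     -0.0008]
```

View pics/w20.png

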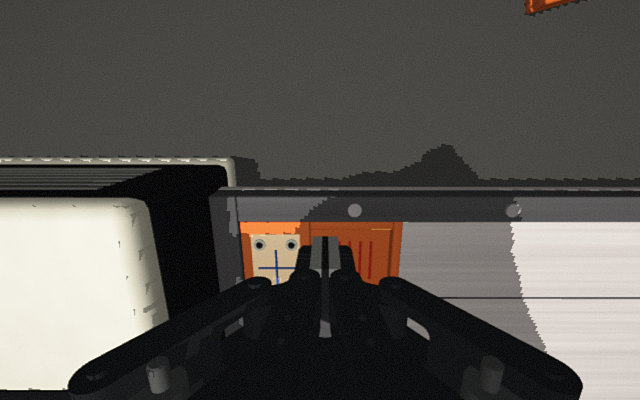

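Request:
{"name": "send_rows", "arguments": {"increments": [{"delta_pos": [0, 0, -0.4], "yaw": 0}, {"delta_pos": [0, 0, -0.6], "yaw": 0}, {"delta_pos": [0, 0, -1.5], "yaw": 0}, {"delta_pos": [0, 0, -3], "yaw": 0}, {"delta_pos": [0, 0, -3], "yaw": 0}, {"delta_pos": [0, 0, -3], "yaw": 0}, {"delta_pos": [3, 0, -2], "yaw": 0}, {"delta_pos": [3, 0, 0], "yaw": 0}, {"delta_pos": [3, 0, 0], "yaw": 0}, {"delta_pos": [3, 0, 0], "yaw": 0}, {"delta_pos": [3, 0, 0], "yaw": 0}, {"delta_pos": [3, 0, 0], "yaw": 0}]}}

```text
time: 16.05
ee_pos: [0.6009, -0.0814, 0.3467]
orientation: [0.764, -0.645, 0.0, -0.0]
wrist_force: [0.7, 1.5, 0.3]
width: 0.007
```

Request:
{"name": "send_rows", "arguments": {"increments": [{"delta_pos": [3, 0, 0], "yaw": 0}, {"delta_pos": [3, 0, 0], "yaw": 0}, {"delta_pos": [3, 0, 0], "yaw": 0}, {"delta_pos": [3, 0, 0], "yaw": 0}, {"delta_pos": [0, 0, 0], "yaw": 0}, {"delta_pos": [0, 0, 0], "yaw": 0}]}}

```text
time: 16.55
ee_pos: [0.6205, -0.2014, 0.3459]
orientation: [0.762, -0.647, 0.0, 0.0]
wrist_force: [-0.6, 1.4, -0.2]
width: 0.003
```

```bash
python3 look.py 21
python3 - <<'E'
from h import *
print(cart("top",np.load("t21.npz")["p"]))
z=np.load("w21.npz"); print(cart("wrist",z["p"],{k:z[k] for k in ("intrinsics","R","t")}))
p,d=eyes.read_camera("side"); cv2.imwrite("pics/s21.png",p[:,:,::-1])
E
```

```text
tip [[ -21.7 -348. ]] 172.5 F stage -0.4 1.5 -0.2 t 16.55 [ 7.623e-01 -6.472e-01  3.000e-04  2.000e-04]
[(array([-27.3, -42.2]), array([54.8, 86.3]), 0.1, ((-27.26648712158203, -42.19105911254883), (54.78969192504883, 86.28951263427734), 0.11267164349555969))]
[(array([-26.8, -52.6]), array([82. , 53.5]), 89.7, ((-26.83597755432129, -52.616607666015625), (81.97461700439453, 53.51337432861328), 89.7297592163086))]
```

View pics/t21.png

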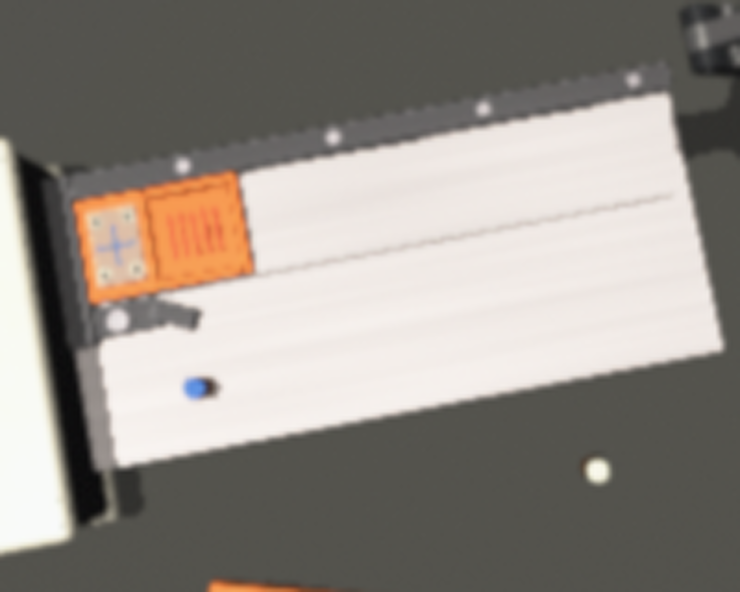

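View pics/w21.png

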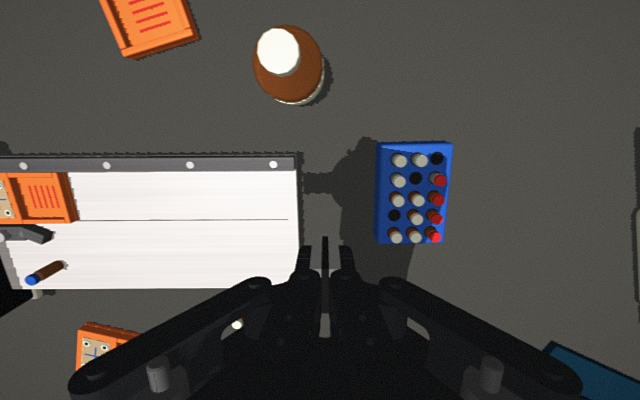

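View pics/s21.png

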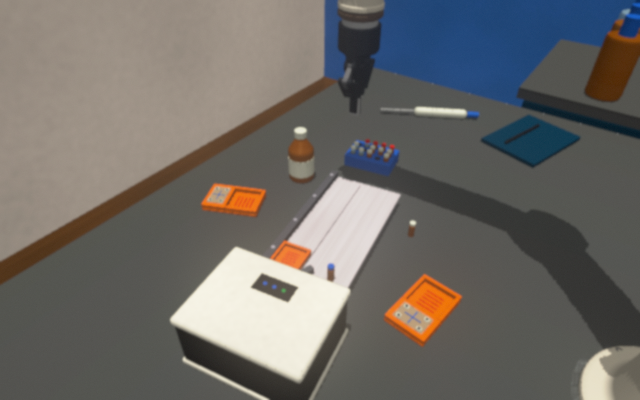

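The top view shows the cartridge in the corner pocket, centred at about (165,240) in the crop and square to the rail. It measures (-27.3, -42.2) mm from the corner against (-27, -43) nominal, at 0.1°. Both vials, the rack and the bottle look unmoved, and the hand is clear.

```bash
python3 -c "
from plant import order
print(order.hand_in())"
```

```text
the job is handed in; nothing more can be done
None
```

The orange cartridge is loaded: it sits in the corner pocket against both the rail and the end stop. I handed the job in at about 16.6 s.

**What I did:** I lowered the shut fingertips into the thumb recess and pushed the cartridge flat against the rail. I then slid it along the rail with about 5 N pressing it on until it met the end stop. A final press gave about 6 N on each face with almost no movement. After that I unloaded diagonally, lifted out and moved the hand away. The cartridge was pushed throughout and never lifted.

**Last checks:**
- **Position:** The top camera puts the cartridge at (-27.3, -42.2) mm from the corner, against (-27, -43) nominal, and 0.1° askew. That is within the roughly 2 mm calibration.
- **Wrist view:** The last wrist picture gave y = -52.6 mm, which disagrees. The leading end was cut off at the picture's edge there, so I discounted that value. Its x of -26.8 mm agrees.
- **Other objects:** The two vials, the rack and the bottle look unmoved in the pictures from before and after; I did not measure them.

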